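# Slide the tall coat-wash bottle home into the bench rack

### The job

Push the tall blue bottle across the grooming bench into the empty bay of the wooden rack, until it stands home against the bay's back board. Push it low on its body so that it slides upright all the way: do not let it tip, and do not grip it or lift it. Leave the jar, chew ring, brush and comb where they are.

Things in the scene. Friction and masses are not known exactly. Their poses are not given: they have to be found in the camera images.
- bottle: Tall narrow closed bottle to push: blue round body 56 mm in diameter, straight up to 155 mm, blank paper label, neck, white cap, 220 mm tall in all, 0.26 to 0.49 kg, loose. Origin: centre of its underside, z up along its axis. Friction on the bench 0.45 to 0.75: it can tip if pushed fast or higher than about 35 mm.
- rack: Light wooden bottle rack fixed to the bench: two open-fronted bays side by side, no floor (bottles stand on the bench). Its +y axis points straight into the bays, -y out of their open fronts, x across them, z up. Origin as bay_home. The other bay, same size, has its middle at x = -88 mm and holds the jar.
- bay_home (a point): Point on the bench where the bottle's centre stands when home in the empty bay; axes as the rack's. Empty bay: clear width 80 mm (x -40 to +40 mm) between side walls 8 mm thick, 40 mm high, reaching from y = -20 to +28 mm; the back board's face is at y = +28 mm, the board 8 mm thick, 75 mm high.
- jar: White round jar with black lid, 62 mm in diameter, 85 mm tall, standing loose in the rack's other bay; leave alone. Origin at the centre of its underside.
- chew_ring: Teal rubber chew ring lying flat, 90 mm outside diameter, 52 mm hole, 20 mm thick, loose; leave alone. Origin at the centre of its underside.
- brush: White slicker brush lying pins down, about 210 mm long, 55 mm wide, 35 mm high, loose; leave alone. Origin on the bench under the middle of its length, x along its length from handle to head.
- comb: Stainless comb lying flat, 190 mm long, 36 mm wide, 6 mm thick, loose; leave alone. Origin at its underside in the middle, x along its length.
Things that resemble listed ones, but are neither listed nor needed, are in the scene too. Of the things that look like the bottle, take the one that is farthest to the robot's right at the start. Of the things that look like the rack, the smaller one is meant.

How it is judged:
By the outcome, as a careful person would: the job done as asked, in the order asked, and still so for the second after the job is handed in, with the robot touching nothing.
It also fails if it takes over 51 s, if anything falls off the work surface, if the arm or the gripper's body presses on something with over 40 N, if the wrist force passes 120 N, or if a joint passes its speed limit or range.

### The arm

A 6-joint arm with a two-finger parallel gripper is mounted at the origin on the work surface. World frame = base frame: x ahead of the robot, y to its left, z up, the work surface at z = 0. Lengths are in m, angles in rad, forces in N, time in s.
With the tool pointing down it reaches from about 0.3 to 0.85 m from the base axis. Payload 4.2 kg.
Tool frame: the origin (TCP) lies on the centre line of the jaws, within the pads' length; the fingertips stand manip.finger_overhang ahead of it and the grasp point (between the pads) lies 2 mm behind it (manip.finger_overhang is the distance from the TCP to the fingertips, in m); x points along the fingers, z is the direction in which the jaws open and shut, and the axes are right-handed (so a half turn about x gives the same grasp; the last joint's range is limited). The gripper opens to 91 mm and grips with 3 to 60 N. Pads are 32 mm wide; open, the fingers measure 118 mm over their backs; the gripper's body (76 mm by 178 mm) begins 60 mm behind the grasp point.
Start: joints at [1.107, 0.32, 1.565, -0, 1.257, -0.02], TCP at [0.247, 0.519, 0.231] pointing down, gripper open.
Joint ranges: [-3.11, 3.11], [-0.84, 2.01], [0.21, 2.61], [-1.34, 4.49], [0.05, 2.63], [-2.56, 2.56]. Speed limits (rad/s): [2.57, 2.57, 3.14, 3.14, 3.14, 3.14].

### API

Orientations are given as a unit quaternion [x, y, z, w].
In Python, from workcell import manip gives the robot as it stands.
- The arm moves only by the shell command python3 -m creep 'ROWS' [FORCE]. ROWS is JSON, a list of rows, each a list of 3 entries, a list of its own where there are three numbers: the shift along the tool's x, y, z in cm, then the turn, a rotation vector about the tool's x, y, z in degrees, then the opening, from 0 (shut) to 1 (fully open). In form: [[[dx, dy, dz], [ax, ay, az], gripper], ...]. A call has 1 to 12 rows; each row shifts and turns the pose as measured when the row begins, along the tool's axes as they then stand; what a row does not reach is not made up. A row lasts 1/10 s, in which the tool goes at most 50 mm and 8.59 degrees, less where a joint would pass 70% of its speed; a pose out of reach is approached as far as the arm can. A call is refused whole if a number of a shift passes 5 or a number of a turn 8.59, either way. A call with a gripper value outside its range is refused whole. The fingers move at their own pace and stop on an object; FORCE is the grip in N (left out, the last holds). Time passes only in rows, so rows that do not move let the fingers close. It gives the time, the measured TCP pose, the force and the opening at its end, in the units of the state.
- manip.state(): the state, without advancing time (a new reading comes with each control period).
- manip.capture(name): name is "scene" or "top" or "wrist"; returns (picture, depth): 480x640x3 uint8, red, green, blue; 480x640 float32, m along the optical axis (not along the pixel's ray), 0 where there is no reading.
- manip.camera_params(name): a dict with "vertical_fov" (degrees; the focal length in pixels is half the picture's height over the tangent of half this angle, whatever the lens; pixels are square), "cx", "cy" (the principal point, pixels), "extrinsics" (4x4, takes a point from camera to world coordinates); the wrist camera has in their place "T_tool_cam" (4x4, takes a point from camera to tool coordinates, whose origin is the TCP and whose axes are the tool frame's). Camera axes: x right, y down, z forward; pixel columns grow to the right and rows downward; lengths in m; the calibration is good to about 2 mm. A picture is of the moment at which its call begins: read the wrist's pose just before it. camera_params takes no time and is no camera call.
- manip.sign_off(): hands the job in, once; it reports no verdict.
The state is a dict: "clock": time; "joints": joint angles; "qvel": joint speeds; "joint_efforts": joint torques, N m; "position": TCP position; "tcp_rot": TCP orientation; "contact_force": force on the tool from outside, world axes, zero at the start; "moment": the same for the moment, N m; "grip_width": finger opening in m.
Only numpy, scipy, OpenCV 4.12 (cv2) and the standard library are available. Lean on these libraries where they do the work, as an engineer would, in place of code of your own. Each camera call takes 0.05 s, during which the arm holds its last target.

## Working session

There is one attempt and no reset: what is moved stays moved. The work goes in short steps, Python scripts to look and compute and a shell command to move; the robot and the scene stay as the last step left them, time stands still between calls to the robot, and variables do not carry over. Pictures are saved under pics/ and viewed, and the job is handed in when it is done.

```bash
mkdir -p pics; ls
python3 - <<'E'
from workcell import manip
import cv2,numpy as np
print(manip.state()); print(manip.finger_overhang)
for n in("scene","top","wrist"):
    p,d=manip.capture(n); cv2.imwrite(f"pics/{n}0.png",p[:,:,::-1]); np.savez(f"{n}0.npz",p=p,d=d)
    print(n,manip.camera_params(n))
E
```

```text
pics
{'clock': 0.0, 'joints': array([ 1.10697394e+00,  3.20325387e-01,  1.56563869e+00,  6.48512670e-06,
        1.25740028e+00, -2.00067633e-02]), 'qvel': array([-0.00119987,  0.00053838,  0.00036769, -0.00083177, -0.00035712,
       -0.00062297]), 'joint_efforts': array([-1.49575466e-03, -4.12470174e+01, -2.31973028e+01,  7.26571237e-02,
        4.58017015e-02, -1.49654884e-04]), 'position': array([0.2466949 , 0.51888449, 0.23011668]), 'tcp_rot': array([-0.37801545,  0.5983226 ,  0.37737134,  0.59724807]), 'contact_force': array([ 0.23481312,  0.10439316, -0.10912472]), 'moment': array([ 0.00938632, -0.01545133,  0.01969392]), 'grip_width': 0.09081246050501045}
0.017
scene {'vertical_fov': 48.20930199198883, 'cx': 315.7426428397908, 'cy': 238.06590520485472, 'extrinsics': array([[ 0.38137824,  0.79706109, -0.46823525,  1.01721593],
       [ 0.92435972, -0.33455423,  0.18339185, -0.08033517],
       [-0.01047558, -0.50275947, -0.86436287,  0.91577239],
       [ 0.        ,  0.        ,  0.        ,  1.        ]])}
top {'vertical_fov': 45.66799262761642, 'cx': 319.58455157056227, 'cy': 239.9268417011855, 'extrinsics': array([[ 0.01700782, -0.98368446,  0.17909669,  0.35325146],
       [-0.99969709, -0.01354316,  0.02055021,  0.08823696],
       [-0.01778939, -0.17939195, -0.98361683,  1.1115031 ],
       [ 0.        ,  0.        ,  0.        ,  1.        ]])}
wrist {'vertical_fov': 68.43504499593551, 'cx': 323.6804527912794, 'cy': 238.89505590356003, 'T_tool_cam': array([[ 7.29864668e-04, -2.83294545e-01,  9.59032673e-01,
        -1.53561298e-01],
       [-9.69852702e-05, -9.59032944e-01, -2.83294551e-01,
         8.01403129e-02],
       [ 9.99999729e-01,  1.13754640e-04, -7.27439659e-04,
        -5.02094855e-05],
       [ 0.00000000e+00,  0.00000000e+00,  0.00000000e+00,
         1.00000000e+00]])}
```

View pics/scene0.png

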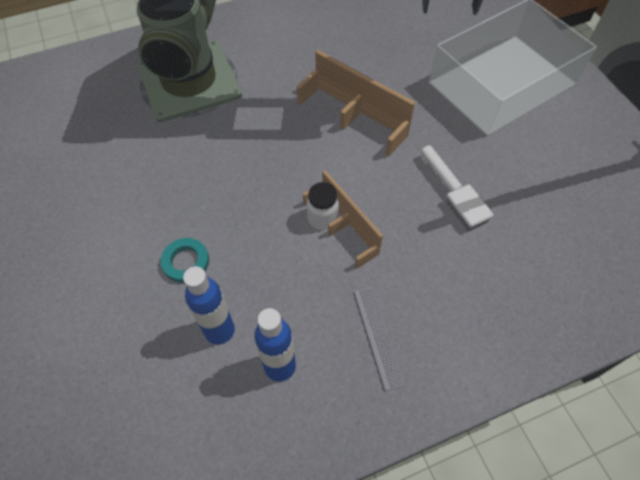

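View pics/top0.png

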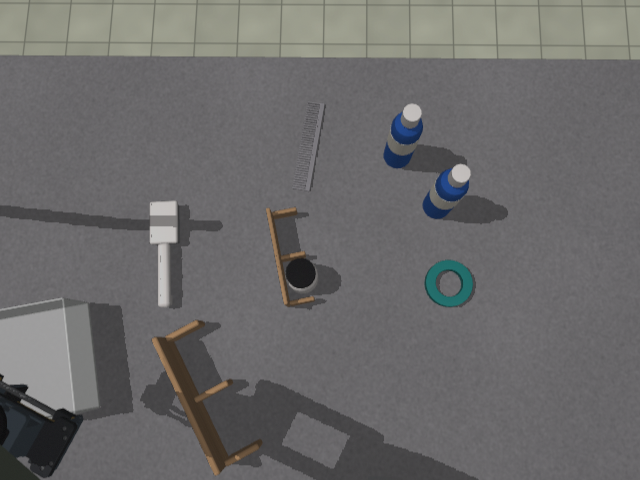

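The target is the right-hand bottle, base near (438,208) in top. The small rack has its back board from (270,210) to (287,303) and opens to the right. Its empty bay is the upper one, near (288,235). The other bottle, at (398,155), stays put. Next I measure.

```bash
cat > h.py <<'E'
from workcell import manip
import cv2,numpy as np
def ray_cloud(n,d):
    c=manip.camera_params(n); f=240/np.tan(np.radians(c['vertical_fov']/2))
    v,u=np.mgrid[:480,:640]; P=np.stack([(u-c['cx'])/f*d,(v-c['cy'])/f*d,d],-1)
    E=c['extrinsics']; return P@E[:3,:3].T+E[:3,3]
def blue(p):
    h=cv2.cvtColor(p,cv2.COLOR_RGB2HSV); return cv2.inRange(h,(105,120,40),(130,255,255))
def circ(xy,r=None):
    from scipy.optimize import least_squares
    m=xy.mean(0)
    return least_squares(lambda q:np.hypot(xy[:,0]-q[0],xy[:,1]-q[1])-r,m,loss='soft_l1',f_scale=.002).x
E
python3 - <<'E'
from h import *
for n in("scene","top"):
    z=np.load(n+"0.npz");p,d=z['p'],z['d'];W=ray_cloud(n,d)
    m=blue(p); k,l,s,c=cv2.connectedComponentsWithStats(m)
    h=cv2.cvtColor(p,cv2.COLOR_RGB2HSV)
    for i in range(1,k):
        if s[i,4]<40: continue
        q=W[(l==i)&(d>0)]; q=q[(q[:,2]<.15)&(q[:,2]>.01)]
        if len(q)<20: continue
        E=manip.camera_params(n)['extrinsics']
        # start away from camera
        from scipy.optimize import least_squares
        m0=q[:,:2].mean(0); a=m0-E[:2,3]; m0=m0+.02*a/np.linalg.norm(a)
        r=least_squares(lambda t:np.hypot(q[:,0]-t[0],q[:,1]-t[1])-.028,m0,loss='soft_l1',f_scale=.002)
        print(n,'blue',c[i].round(),s[i,4],q[:,2].min().round(3),q[:,2].max().round(3),r.x.round(4))
    w=cv2.inRange(h,(5,80,50),(20,255,255)); k,l,s,c=cv2.connectedComponentsWithStats(w)
    for i in range(1,k):
        if s[i,4]<100: continue
        q=W[(l==i)&(d>0)]
        print(n,'wood',c[i].round(),s[i],q.min(0).round(3),q.max(0).round(3))
        t=q[q[:,2]>.068]
        if len(t)>10 and t[:,2].max()<.085:
            (bx,by),(bw,bh),an=cv2.minAreaRect((t[:,:2]*1000).astype(np.float32)); print('  board top',bx,by,bw,bh,an); print(cv2.boxPoints(((bx,by),(bw,bh),an)).round(1).tolist())
        t=q[(q[:,2]>.034)&(q[:,2]<.044)]
        ll=cv2.partition if 0 else None
        hh=(((W[...,2]>.034)&(W[...,2]<.044)&(l==i)).astype(np.uint8)); kk,L,S,C=cv2.connectedComponentsWithStats(hh)
        for j in range(1,kk):
            if S[j,4]>15:
                t=W[L==j]; b=cv2.minAreaRect((t[:,:2]*1000).astype(np.float32)); print('  wall',S[j,4],cv2.boxPoints(b).round(1).tolist())
    te=cv2.inRange(h,(80,80,40),(98,255,255)); q=W[(te>0)&(d>0)];print(n,'ring',q.min(0).round(3),q.max(0).round(3))
E
```

```text
scene blue [220. 332.] 463 0.01 0.081 [ 0.6307 -0.1199]
scene blue [281. 371.] 346 0.01 0.081 [ 0.7341 -0.0422]
scene wood [21.  5.] [  0   0  68  17 499] [-0.419 -0.391  0.001] [-0.401 -0.218  0.051]
  wall 84 [[-420.0, -374.8999938964844], [-405.29998779296875, -376.3999938964844], [-398.1000061035156, -308.29998779296875], [-412.79998779296875, -306.70001220703125]]
scene wood [572.   6.] [536   0  72  17 779] [-0.526  1.514 -0.747] [-0.458  1.973 -0.528]
scene wood [361.  97.] [ 298   51  116  103 4126] [0.137 0.213 0.003] [0.397 0.397 0.11 ]
  wall 157 [[145.0, 274.8999938964844], [172.8000030517578, 226.3000030517578], [265.5, 279.29998779296875], [237.60000610351562, 327.8999938964844]]
  wall 198 [[235.60000610351562, 300.20001220703125], [289.20001220703125, 271.20001220703125], [351.0, 385.20001220703125], [297.3999938964844, 414.20001220703125]]
  wall 56 [[360.3999938964844, 395.8999938964844], [393.3999938964844, 331.0], [397.8999938964844, 333.29998779296875], [364.8999938964844, 398.20001220703125]]
scene wood [355. 223.] [ 324  172   58   94 1192] [0.43  0.14  0.012] 
[... 1274 characters left out ...]
35156, 165.5], [435.1000061035156, 120.19999694824219], [442.0, 121.80000305175781], [431.5, 167.10000610351562]]
top wood [197. 400.] [ 152  320  110  155 3643] [ 0.13   0.212 -0.003] [0.392 0.429 0.111]
  wall 101 [[248.6999969482422, 360.5], [255.60000610351562, 334.5], [366.79998779296875, 363.8999938964844], [360.0, 390.0]]
  wall 34 [[212.89999389648438, 312.29998779296875], [214.0, 310.3999938964844], [245.5, 327.79998779296875], [244.39999389648438, 329.79998779296875]]
  wall 58 [[147.39999389648438, 275.3999938964844], [148.60000610351562, 273.29998779296875], [210.6999969482422, 308.1000061035156], [209.5, 310.29998779296875]]
top ring [ 0.429 -0.187 -0.004] [ 0.516 -0.093  0.027]
```

```bash
cat >> h.py <<'E'
from scipy.spatial.transform import Rotation as Ro
th=np.radians(12.5); RX=np.array([np.cos(th),np.sin(th),0]); RY=np.array([-np.sin(th),np.cos(th),0]); UP=np.array([0,0,1.]); H=np.array([.5627,.168,0])
def rack(p): p=np.asarray(p)-H; return np.array([p@RX,p@RY,p[2]])
def world(r): return H+r[0]*RX+r[1]*RY+r[2]*UP
def goalR(t,sgn):
    t=np.radians(t); x=np.sin(t)*RY-np.cos(t)*UP; y=sgn*(np.cos(t)*RY+np.sin(t)*UP); return np.stack([x,y,np.cross(x,y)],1)
def st():
    s=manip.state(); return s,np.array(s['position']),Ro.from_quat(s['tcp_rot']).as_matrix()
def rel(target,RG):
    s,p,R=st(); return (R.T@(target-p)*100).round(2),np.degrees(Ro.from_matrix(R.T@RG).as_rotvec()).round(1)
def rep():
    s,p,R=st(); print('t',round(s['clock'],2),'p',p.round(4),'rack',rack(p).round(4),'F',np.round(s['contact_force'],1),'w',round(s['grip_width'],4),'q',np.round(s['joints'],2)); print(R.round(2))
E
python3 - <<'E'
from h import *
rep()
# tool rot if only joint 1 rotates to -0.35
s,p,R=st()
print((Ro.from_euler('z',-1.457).as_matrix()@R).round(2))
for g in(1,-1): print(goalR(35,g).round(2)); print(rel(world([0,-.4,.1]),goalR(35,g)), np.degrees(Ro.from_matrix((Ro.from_euler('z',-1.457).as_matrix()@R).T@goalR(35,g)).as_rotvec()))
E
```

```text
t 0.15 p [0.2467 0.519  0.2303] rack [-0.2325  0.411   0.2303] F [0.1 0.3 0.5] w 0.0909 q [ 1.11  0.32  1.57  0.    1.26 -0.02]
[[-0.   -0.9   0.43]
 [-0.    0.43  0.9 ]
 [-1.    0.   -0.  ]]
[[-0.    0.32  0.95]
 [ 0.    0.95 -0.32]
 [-1.    0.   -0.  ]]
[[-0.12 -0.18  0.98]
 [ 0.56  0.8   0.22]
 [-0.82  0.57 -0.  ]]
(array([ 13.1 , -68.19, -49.67]), array([ 50.4, -16. ,  32.6])) [-30.43662976   9.51376039  34.08478617]
[[-0.12  0.18 -0.98]
 [ 0.56 -0.8  -0.22]
 [-0.82 -0.57  0.  ]]
(array([ 13.1 , -68.19, -49.67]), array([-123.1,  -38.9,  -19.1])) [142.62208236  44.9354405  -12.54239976]
```

View pics/wrist0.png

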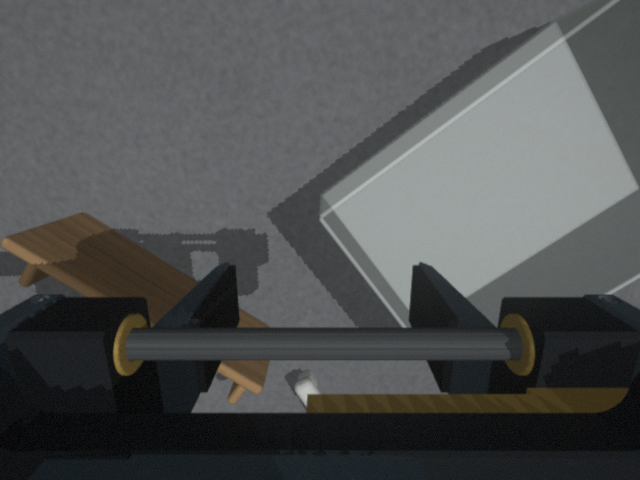

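```bash
python3 -m creep '[[[-3.5,0,0],[0,0,0],0.4],[[-3.5,-1,-1],[0,0,0],0.4],[[0,-4,-2.9],[0,0,0],0.4],[[0,-4,-2.9],[0,0,0],0.4],[[0,-4,-2.9],[0,0,0],0.4],[[0,-4,-2.9],[0,0,0],0.4],[[0,-4,-2.9],[0,0,0],0.4],[[0,-4,-2.9],[0,0,0],0.4]]'; python3 -c "
from h import *
rep();print(rel(world([0,-.42,.3]),goalR(40,1)))"
```

```text
clock: 0.95
position: [0.3946, 0.2439, 0.3004]
tcp_rot: [-0.382, 0.597, 0.38, 0.594]
contact_force: [0.2, -0.1, -0.5]
grip_width: 0.0366
t 0.95 p [0.3946 0.2439 0.3004] rack [-0.1477  0.1104  0.3004] F [ 0.2 -0.1 -0.5] w 0.0366 q [ 0.53  0.1   1.67 -0.    1.37 -0.61]
[[-0.   -0.91  0.42]
 [-0.    0.42  0.91]
 [-1.   -0.   -0.01]]
(array([  0.23, -43.86, -33.29]), array([ 50.4, -18.6,  37.2]))
```

```bash
python3 -m creep '[[[0,-3.9,-3],[0,0,0],0.4],[[0,-3.9,-3],[0,0,0],0.4],[[0,-3.9,-3],[0,0,0],0.4],[[0,-3.9,-3],[0,0,0],0.4],[[0,-3.9,-3],[0,0,0],0.4],[[0,-3.9,-3],[0,0,0],0.4],[[0,-3.9,-3],[0,0,0],0.4],[[0,-3.9,-3],[0,0,0],0.4],[[0,-3.9,-3],[0,0,0],0.4],[[0,-3.9,-3],[0,0,0],0.4]]'; python3 -c "
from h import *
rep();print(rel(world([0,-.42,.3]),goalR(40,1)))"
```

```text
clock: 1.95
position: [0.6222, -0.2014, 0.3002]
tcp_rot: [-0.381, 0.597, 0.381, 0.595]
contact_force: [0.5, 0.2, -0.7]
grip_width: 0.0362
t 1.95 p [ 0.6222 -0.2014  0.3002] rack [-0.0218 -0.3736  0.3002] F [ 0.5  0.2 -0.7] w 0.0362 q [-0.33  0.42  1.24 -0.    1.48 -1.47]
[[-0.   -0.91  0.42]
 [-0.    0.42  0.91]
 [-1.    0.   -0.  ]]
(array([ 0.02, -4.55, -2.37]), array([ 50.4, -18.6,  37.1]))
```

```bash
python3 -m creep '[[[0,-2.3,-1.2],[6.3,-2.3,4.6],0.4],[[0,-2.3,-1.2],[6.3,-2.3,4.6],0.4],[[0,0,0],[6.3,-2.3,4.6],0.4],[[0,0,0],[6.3,-2.3,4.6],0.4],[[0,0,0],[6.3,-2.3,4.6],0.4],[[0,0,0],[6.3,-2.3,4.6],0.4],[[0,0,0],[6.3,-2.3,4.6],0.4],[[0,0,0],[6.3,-2.3,4.6],0.4]]'; python3 -c "
from h import *
rep();print(rel(world([0,-.42,.1]),goalR(40,1)))"
```

```text
clock: 2.75
position: [0.6549, -0.2521, 0.2916]
tcp_rot: [0.189, 0.688, 0.304, 0.631]
contact_force: [0.3, 1.0, -0.6]
grip_width: 0.0364
t 2.75 p [ 0.6549 -0.2521  0.2916] rack [-0.0009 -0.4301  0.2916] F [ 0.3  1.  -0.6] w 0.0364 q [-0.59  0.78  0.8   0.55  2.05 -0.63]
[[-0.13 -0.12  0.98]
 [ 0.64  0.74  0.18]
 [-0.75  0.66 -0.02]]
(array([ 15.09, -11.84,   0.39]), array([-2.3,  0.6, -1.2]))
```

```bash
python3 -m creep '[[[3.8,-3,0],[-1.2,0.3,-0.6],0.4],[[3.8,-3,0],[-1.2,0.3,-0.6],0.4],[[3.8,-3,0],[0,0,0],0.4],[[3.8,-3,0],[0,0,0],0.4],[[0,0,0],[0,0,0],0.4]]'
python3 - <<'E'
from h import *
rep();print(rel(world([.004,-.40,.03]),goalR(40,1)))
for n in("wrist","scene"):
    p,d=manip.capture(n); cv2.imwrite(f"pics/{n}1.png",p[:,:,::-1])
E
```

```text
clock: 3.25
position: [0.6506, -0.2492, 0.0878]
tcp_rot: [0.17, 0.687, 0.311, 0.634]
contact_force: [-0.7, 0.1, -0.8]
grip_width: 0.0365
t 3.25 p [ 0.6506 -0.2492  0.0878] rack [-0.0044 -0.4263  0.0878] F [-0.7  0.1 -0.8] w 0.0365 q [-0.59  0.87  1.1   0.47  1.69 -0.87]
[[-0.14 -0.16  0.98]
 [ 0.63  0.75  0.21]
 [-0.77  0.64 -0.  ]]
(array([ 6.12, -1.69,  0.84]), array([-0.3,  0.1, -0. ]))
```

View pics/wrist1.png

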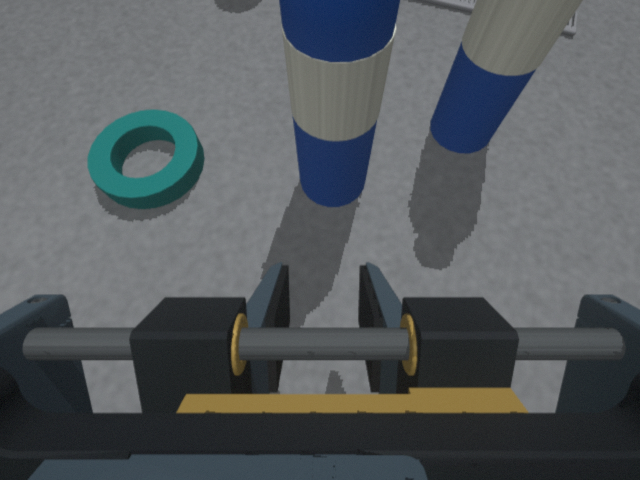

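View pics/scene1.png

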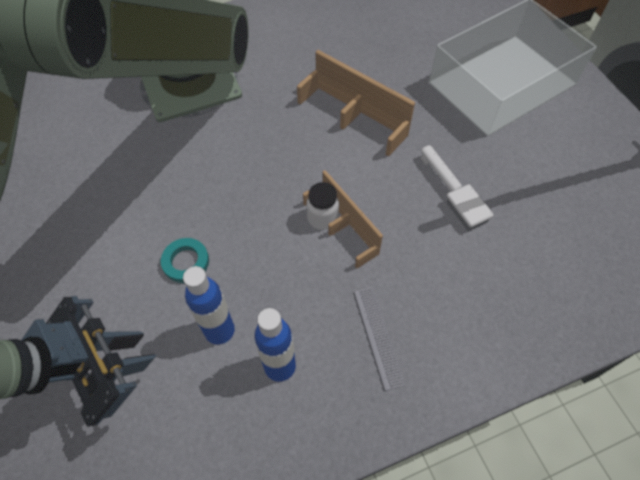

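The wrist view shows bottle A centred ahead of the fingers, base at (333,195), B to the right at (468,140), and the ring to the left. I lower behind A.

```bash
python3 -m creep '[[[2,-0.6,0.4],[0,0,0],0.4],[[2,-0.6,0.4],[0,0,0],0.4],[[1.5,-0.4,0],[0,0,0],0.4],[[0,0,0],[0,0,0],0.4]]'; python3 -c "
from h import *
rep();print(rel(world([.004,-.37,.028]),goalR(40,1)))"
```

```text
clock: 3.75
position: [0.6641, -0.2296, 0.0556]
tcp_rot: [0.16, 0.679, 0.309, 0.647]
contact_force: [-0.4, -0.2, 0.4]
grip_width: 0.0371
t 3.75 p [ 0.6641 -0.2296  0.0556] rack [ 0.013  -0.4101  0.0556] F [-0.4 -0.2  0.4] w 0.0371 q [-0.56  0.89  1.15  0.48  1.6  -0.89]
[[-0.11 -0.18  0.98]
 [ 0.62  0.76  0.21]
 [-0.78  0.63  0.03]]
(array([ 4.64,  1.41, -1.  ]), array([0.8, 1.4, 1.2]))
```

```bash
python3 -m creep '[[[1.5,0,-0.4],[0.3,0.5,0.4],0.4],[[1.5,0,-0.3],[0.3,0.5,0.4],0.4],[[0,0,0],[0,0,0],0.4],[[0,0,0],[0,0,0],0.4]]'; python3 -c "
from h import *
rep();print(rel(world([.004,-.37,.028]),goalR(40,1)))"
```

```text
clock: 4.15
position: [0.6548, -0.2125, 0.0355]
tcp_rot: [0.164, 0.683, 0.31, 0.64]
contact_force: [0.6, -0.6, 0.2]
grip_width: 0.0366
t 4.15 p [ 0.6548 -0.2125  0.0355] rack [ 0.0076 -0.3914  0.0355] F [ 0.6 -0.6  0.2] w 0.0366 q [-0.55  0.89  1.21  0.48  1.56 -0.9 ]
[[-0.13 -0.17  0.98]
 [ 0.62  0.75  0.21]
 [-0.77  0.63  0.01]]
(array([ 1.93,  1.19, -0.37]), array([0.3, 0.6, 0.6]))
```

```bash
python3 -m creep '[[[1,0.4,-0.3],[0.2,0.4,0.4],0.4],[[0.6,0.4,0],[0,0,0],0.4],[[0.3,0.4,0],[0,0,0],0.4],[[0,0,0],[0,0,0],0.4]]'
python3 - <<'E'
from h import *
rep();print(rel(world([.004,-.345,.027]),goalR(40,1)))
p,d=manip.capture("wrist"); cv2.imwrite("pics/wrist2.png",p[:,:,::-1])
E
```

```text
clock: 4.55
position: [0.6468, -0.1909, 0.0283]
tcp_rot: [0.167, 0.686, 0.312, 0.636]
contact_force: [-0.5, -0.4, 0.1]
grip_width: 0.0363
t 4.55 p [ 0.6468 -0.1909  0.0283] rack [ 0.0044 -0.3686  0.0283] F [-0.5 -0.4  0.1] w 0.0363 q [-0.53  0.88  1.26  0.49  1.52 -0.91]
[[-0.13 -0.17  0.98]
 [ 0.63  0.75  0.22]
 [-0.77  0.64  0.  ]]
(array([ 1.61,  1.73, -0.05]), array([0.1, 0.2, 0.2]))
```

View pics/wrist2.png

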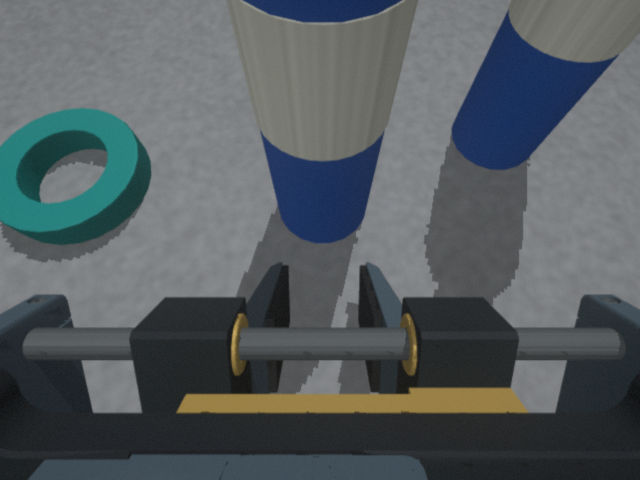

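```bash
python3 -m creep '[[[0.3,0.33,0],[0,0,0],0.4],[[0.3,0.33,0],[0,0,0],0.4],[[0.3,0.33,0],[0,0,0],0.4],[[0.28,0.33,0],[0,0,0],0.4],[[0.26,0.31,0],[0,0,0],0.4],[[0.26,0.31,0],[0,0,0],0.4],[[0.26,0.31,-0.1],[0,0,0],0.4],[[0.26,0.31,-0.1],[0,0,0],0.4]]'
python3 - <<'E'
from h import *
rep();print(rel(world([-.012,-.28,.027]),goalR(40,1)))
p,d=manip.capture("wrist"); cv2.imwrite("pics/wrist3.png",p[:,:,::-1])
E
```

```text
clock: 5.4
position: [0.6379, -0.1572, 0.0279]
tcp_rot: [0.166, 0.685, 0.311, 0.638]
contact_force: [0.6, -1.3, -0.4]
grip_width: 0.0366
t 5.4 p [ 0.6379 -0.1572  0.0279] rack [ 0.003  -0.3337  0.0279] F [ 0.6 -1.3 -0.4] w 0.0366 q [-0.5   0.84  1.34  0.51  1.46 -0.91]
[[-0.13 -0.17  0.98]
 [ 0.62  0.75  0.21]
 [-0.77  0.64  0.01]]
(array([ 3.48,  4.09, -1.51]), array([0.2, 0.4, 0.4]))
```

View pics/wrist3.png

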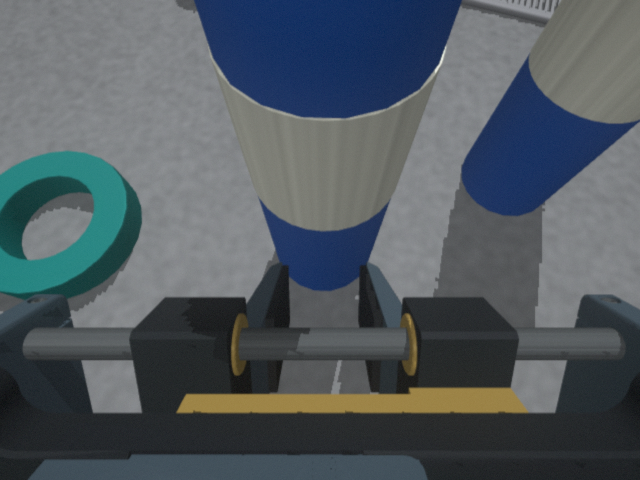

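```bash
python3 -m creep '[[[0.26,0.3,-0.13],[0,0,0],0.4],[[0.26,0.3,-0.13],[0,0,0],0.4],[[0.26,0.3,-0.13],[0,0,0],0.4],[[0.26,0.3,-0.13],[0,0,0],0.4],[[0.26,0.3,-0.14],[0,0,0],0.4],[[0.26,0.3,-0.14],[0,0,0],0.4],[[0.26,0.3,-0.14],[0,0,0],0.4],[[0.26,0.3,-0.14],[0,0,0],0.4]]'
python3 - <<'E'
from h import *
rep();print(rel(world([-.015,-.28,.027]),goalR(40,1)))
p,d=manip.capture("wrist"); cv2.imwrite("pics/wrist4.png",p[:,:,::-1])
E
```

```text
clock: 6.25
position: [0.6199, -0.1264, 0.0277]
tcp_rot: [0.166, 0.684, 0.311, 0.639]
contact_force: [1.3, -1.5, 0.8]
grip_width: 0.0366
t 6.25 p [ 0.6199 -0.1264  0.0277] rack [-0.0079 -0.2998  0.0277] F [ 1.3 -1.5  0.8] w 0.0366 q [-0.47  0.8   1.44  0.53  1.4  -0.92]
[[-0.13 -0.17  0.98]
 [ 0.62  0.75  0.21]
 [-0.77  0.64  0.01]]
(array([ 1.31,  1.49, -0.71]), array([0.2, 0.5, 0.4]))
```

View pics/wrist4.png

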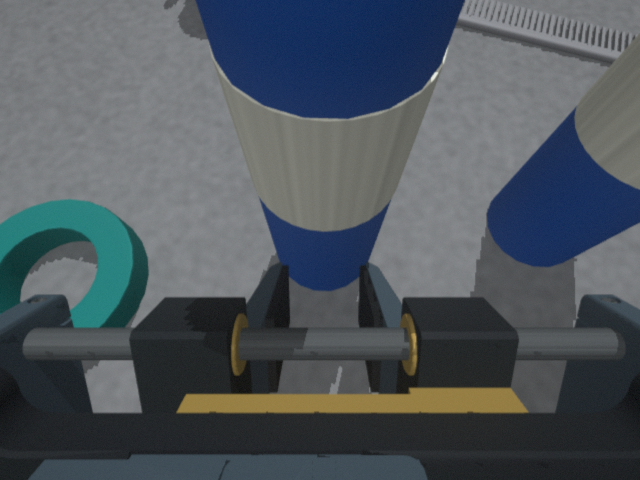

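The bottle sits in the cradle exactly as before, at the same pixels and upright. I continue away from bottle B.

```bash
python3 -m creep '[[[0.26,0.3,-0.15],[0,0,0],0.4],[[0.26,0.3,-0.15],[0,0,0],0.4],[[0.26,0.3,-0.15],[0,0,0],0.4],[[0.26,0.3,-0.15],[0,0,0],0.4],[[0.26,0.3,-0.15],[0,0,0],0.4],[[0.26,0.3,-0.12],[0,0,0],0.4],[[0.26,0.3,-0.06],[0,0,0],0.4]]'
python3 - <<'E'
from h import *
rep();print(rel(world([-.017,-.2,.027]),goalR(40,1)))
p,d=manip.capture("top"); cv2.imwrite("pics/top5.png",p[:,:,::-1])
E
```

```text
clock: 7.0
position: [0.6035, -0.0989, 0.0275]
tcp_rot: [0.166, 0.684, 0.311, 0.639]
contact_force: [0.6, -1.8, 1.7]
grip_width: 0.0366
t 7.0 p [ 0.6035 -0.0989  0.0275] rack [-0.0179 -0.2694  0.0275] F [ 0.6 -1.8  1.7] w 0.0366 q [-0.45  0.77  1.52  0.54  1.36 -0.92]
[[-0.13 -0.17  0.98]
 [ 0.62  0.75  0.21]
 [-0.77  0.64  0.01]]
(array([4.46, 5.32, 0.07]), array([0.2, 0.5, 0.4]))
```

View pics/top5.png

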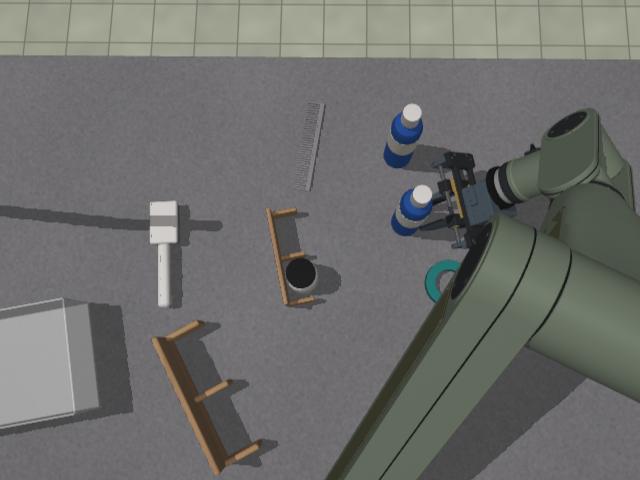

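Bottle B is still at (398,155), clear of the hand, and the pushed bottle stands at (405,225). I carry on straight toward the bay.

```bash
python3 -m creep '[[[0.28,0.33,0],[0,0,0],0.4],[[0.28,0.33,0],[0,0,0],0.4],[[0.28,0.33,0],[0,0,0],0.4],[[0.28,0.33,0],[0,0,0],0.4],[[0.28,0.33,0],[0,0,0],0.4],[[0.28,0.33,0],[0,0,0],0.4],[[0.28,0.33,0],[0,0,0],0.4],[[0.28,0.33,0],[0,0,0],0.4],[[0.28,0.33,0],[0,0,0],0.4],[[0.28,0.33,0],[0,0,0],0.4]]'
python3 - <<'E'
from h import *
rep();print(rel(world([-.014,-.13,.027]),goalR(40,1)))
p,d=manip.capture("wrist"); cv2.imwrite("pics/wrist6.png",p[:,:,::-1])
E
```

```text
clock: 8.05
position: [0.5928, -0.0526, 0.0271]
tcp_rot: [0.166, 0.684, 0.311, 0.638]
contact_force: [-0.2, -1.8, 0.7]
grip_width: 0.0368
t 8.05 p [ 0.5928 -0.0526  0.0271] rack [-0.0183 -0.2219  0.0271] F [-0.2 -1.8  0.7] w 0.0368 q [-0.39  0.74  1.59  0.58  1.3  -0.91]
[[-0.13 -0.17  0.98]
 [ 0.62  0.75  0.21]
 [-0.77  0.64  0.01]]
(array([5.87, 7.07, 0.41]), array([0.2, 0.4, 0.4]))
```

View pics/wrist6.png

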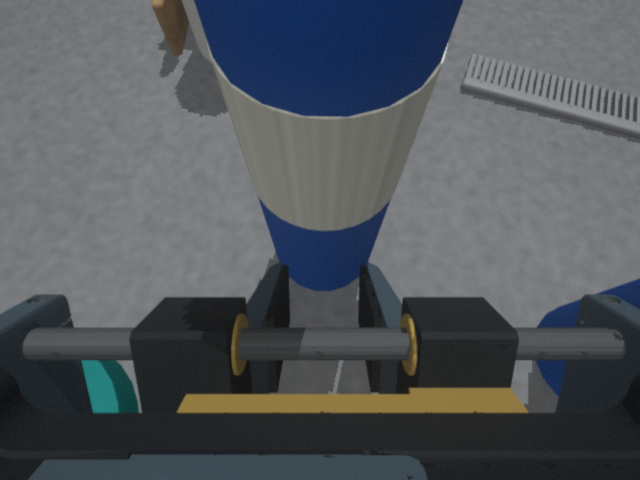

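```bash
python3 -m creep '[[[0.28,0.33,0],[0,0,0],0.4],[[0.28,0.33,0],[0,0,0],0.4],[[0.28,0.33,0],[0,0,0],0.4],[[0.28,0.33,0],[0,0,0],0.4],[[0.28,0.33,0],[0,0,0],0.4],[[0.28,0.33,0.03],[0,0,0],0.4],[[0.28,0.33,0.03],[0,0,0],0.4],[[0.28,0.33,0.03],[0,0,0],0.4],[[0.28,0.33,0.03],[0,0,0],0.4],[[0.28,0.33,0.03],[0,0,0],0.4],[[0.28,0.33,0.03],[0,0,0],0.4],[[0.28,0.33,0.03],[0,0,0],0.4]]'
python3 - <<'E'
from h import *
rep();print(rel(world([-.004,-.1,.027]),goalR(40,1)))
E
```

```text
clock: 9.3
position: [0.5825, 0.0035, 0.0266]
tcp_rot: [0.166, 0.685, 0.311, 0.638]
contact_force: [0.3, -2.2, 2.1]
grip_width: 0.0368
t 9.3 p [0.5825 0.0035 0.0266] rack [-0.0162 -0.1649  0.0266] F [ 0.3 -2.2  2.1] w 0.0368 q [-0.32  0.71  1.67  0.62  1.23 -0.9 ]
[[-0.13 -0.17  0.98]
 [ 0.62  0.75  0.21]
 [-0.77  0.64  0.01]]
(array([4.12, 5.02, 1.21]), array([0.2, 0.4, 0.4]))
```

```bash
python3 -m creep '[[[0.27,0.33,0.08],[0,0,0],0.4],[[0.27,0.33,0.08],[0,0,0],0.4],[[0.27,0.33,0.08],[0,0,0],0.4],[[0.27,0.33,0.08],[0,0,0],0.4],[[0.27,0.33,0.08],[0,0,0],0.4],[[0.27,0.33,0.08],[0,0,0],0.4],[[0.27,0.33,0.08],[0,0,0],0.4],[[0.27,0.33,0.08],[0,0,0],0.4],[[0.27,0.33,0.08],[0,0,0],0.4],[[0.27,0.33,0.08],[0,0,0],0.4],[[0.27,0.33,0.08],[0,0,0],0.4]]'
python3 - <<'E'
from h import *
rep();print(rel(world([-.003,-.045,.027]),goalR(40,1)))
for n in("scene","top"):
    p,d=manip.capture(n); cv2.imwrite(f"pics/{n}7.png",p[:,:,::-1]);W=ray_cloud(n,d)
    m=blue(p);q=W[(m>0)&(d>0)]; q=q[(q[:,2]<.16)&(q[:,2]>.01)&(q[:,0]<.67)]
    if len(q)<30: continue
    from scipy.optimize import least_squares
    r=least_squares(lambda t:np.hypot(q[:,0]-t[0],q[:,1]-t[1])-.028,q[:,:2].mean(0)-[.02,0],loss='soft_l1',f_scale=.002)
    print(n,len(q),r.x,rack([*r.x,0]))
E
```

```text
clock: 10.4
position: [0.5802, 0.0557, 0.0266]
tcp_rot: [0.166, 0.685, 0.312, 0.637]
contact_force: [0.5, -1.6, 0.8]
grip_width: 0.0363
t 10.4 p [0.5802 0.0557 0.0266] rack [-0.0072 -0.1135  0.0266] F [ 0.5 -1.6  0.8] w 0.0363 q [-0.24  0.69  1.71  0.67  1.18 -0.87]
[[-0.13 -0.17  0.98]
 [ 0.62  0.75  0.22]
 [-0.77  0.64  0.01]]
(array([4.34, 5.29, 0.41]), array([0.2, 0.3, 0.3]))
scene 568 [0.57111351 0.09771623] [-0.00699811 -0.07043879  0.        ]
top 229 [0.52095685 0.09615795] [-0.05630314 -0.06110423  0.        ]
```

View pics/scene7.png

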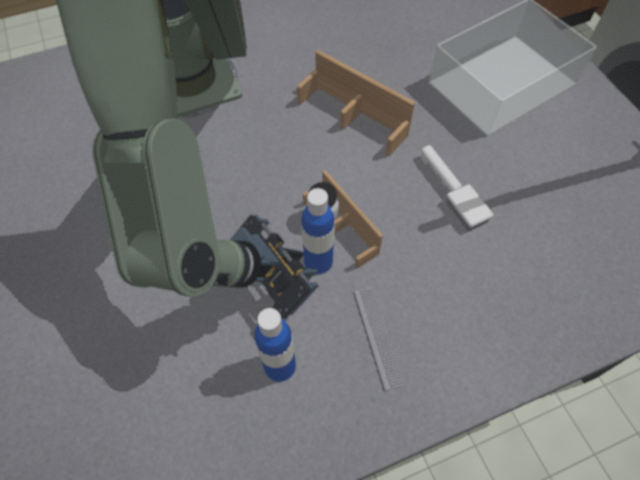

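View pics/top7.png

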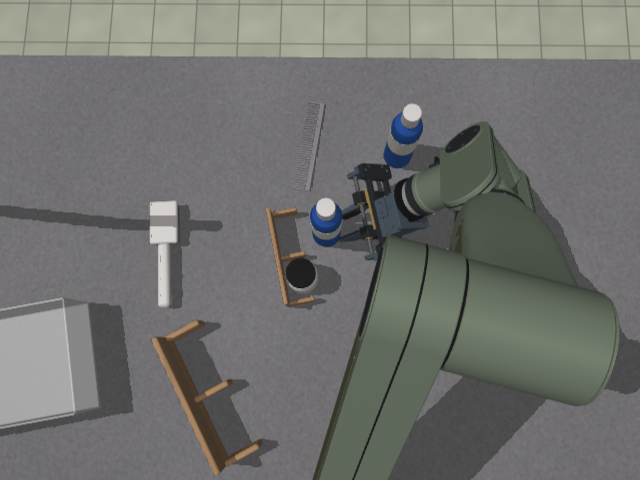

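Run:
```python
from h import *
for n in("top","scene"):
    p,d=manip.capture(n); W=ray_cloud(n,d)
    Q=(W-H)@np.stack([RX,RY,UP],1); ok=d>0
    # arm points
    for lo in(.06,.12,.18,.24,.30,.36,.42):
        m=ok&(Q[...,2]>lo)&(Q[...,2]<lo+.06)&(Q[...,0]>.03)&(Q[...,1]<-.1)&(Q[...,1]>-.5)
        B=np.hypot(Q[...,0]-.122,Q[...,1]+.242)<.036
        m&=~B
        q=Q[m]
        if len(q): print(n,lo,len(q),'x max',q[:,0].max().round(3),'pts x>.08: y range',(q[q[:,0]>.08][:,1].min().round(3),q[q[:,0]>.08][:,1].max().round(3)) if (q[:,0]>.08).any() else None)
    c={}
    for u,v in((440,180),(465,150),(480,130),(450,165),(430,185)) if n=="top" else((200,265),(235,265),(150,280),(130,240)): print(n,u,v,Q[v,u].round(3))
```

```text
top 0.06 708 x max 0.082 pts x>.08: y range (np.float64(-0.204), np.float64(-0.166))
top 0.12 228 x max 0.08 pts x>.08: y range (np.float64(-0.164), np.float64(-0.152))
top 0.18 26 x max 0.041 pts x>.08: y range None
top 0.24 245 x max 0.06 pts x>.08: y range None
top 0.3 196 x max 0.052 pts x>.08: y range None
top 440 180 [-0.01  -0.252  0.249]
top 465 150 [ 0.007 -0.277  0.33 ]
top 480 130 [ 0.033 -0.308  0.323]
top 450 165 [-0.011 -0.25   0.331]
top 430 185 [-0.01  -0.239  0.232]
scene 0.06 1093 x max 0.083 pts x>.08: y range (np.float64(-0.206), np.float64(-0.146))
scene 0.12 283 x max 0.083 pts x>.08: y range (np.float64(-0.165), np.float64(-0.142))
scene 0.18 94 x max 0.042 pts x>.08: y range None
scene 0.24 1029 x max 0.061 pts x>.08: y range None
scene 0.3 760 x max 0.056 pts x>.08: y range None
scene 200 265 [ 0.036 -0.286  0.294]
scene 235 265 [ 0.019 -0.236  0.212]
scene 150 280 [ 0.011 -0.349  0.282]
scene 130 240 [-0.054 -0.345  0.291]
```

The hand and wrist reach at most x = +83 mm in rack axes, and B's near side is at 94 mm, so they clear it. The bottle is at (-7, -70) mm in rack axes. I push on into the bay.

```bash
python3 -m creep '[[[0.27,0.33,0.05],[0,0,0],0.4],[[0.27,0.33,0.05],[0,0,0],0.4],[[0.27,0.33,0.05],[0,0,0],0.4],[[0.27,0.33,0.05],[0,0,0],0.4],[[0.27,0.33,0.05],[0,0,0],0.4],[[0.27,0.33,0.05],[0,0,0],0.4],[[0.27,0.33,0.03],[0,0,0],0.4],[[0.27,0.33,0.02],[0,0,0],0.4],[[0.27,0.33,0],[0,0,0],0.4],[[0.27,0.33,0],[0,0,0],0.4],[[0.27,0.33,0],[0,0,0],0.4]]'
python3 - <<'E'
from h import *
rep();print(rel(world([-.002,-.043,.027]),goalR(40,1)))
p,d=manip.capture("scene"); cv2.imwrite("pics/scene8.png",p[:,:,::-1])
p,d=manip.capture("wrist"); cv2.imwrite("pics/wrist8.png",p[:,:,::-1])
E
```

```text
clock: 11.7
position: [0.5732, 0.1052, 0.0264]
tcp_rot: [0.166, 0.685, 0.311, 0.638]
contact_force: [-0.0, -1.7, 0.4]
grip_width: 0.0363
t 11.7 p [0.5732 0.1052 0.0264] rack [-0.0033 -0.0635  0.0264] F [-0.  -1.7  0.4] w 0.0363 q [-0.17  0.67  1.76  0.72  1.13 -0.84]
[[-0.13 -0.17  0.98]
 [ 0.62  0.75  0.21]
 [-0.77  0.64  0.01]]
(array([1.27, 1.62, 0.13]), array([0.2, 0.3, 0.4]))
```

View pics/wrist8.png

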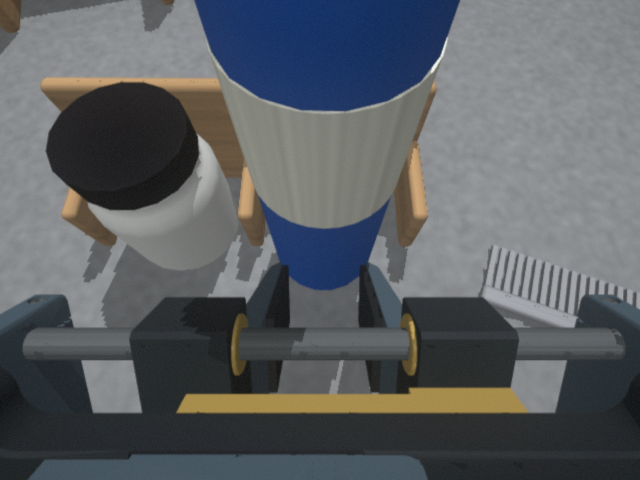

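View pics/scene8.png

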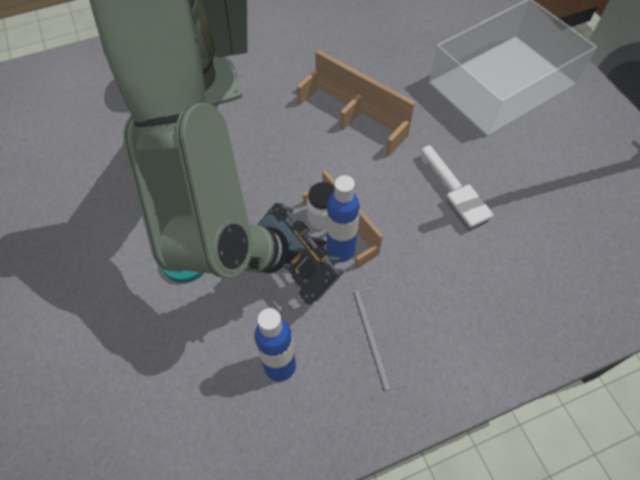

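Run:
```python
from h import *
s,p0,R=st(); p,d=manip.capture("wrist"); c=manip.camera_params("wrist"); f=240/np.tan(np.radians(c['vertical_fov']/2))
v,u=np.mgrid[:480,:640]; P=np.stack([(u-c['cx'])/f*d,(v-c['cy'])/f*d,d],-1); T=c['T_tool_cam']; t=P@T[:3,:3].T+T[:3,3]
Q=(t@R.T+p0-H)@np.stack([RX,RY,UP],1)
for u,v in((190,310),(140,305),(240,305),(40,300),(60,300),(190,350),(260,290),(180,265),(160,255),(205,262),(185,250),(120,140),(190,170),(255,240),(415,240)): print(u,v,d[v,u].round(3),Q[v,u].round(3))
m=(d>0)&(Q[...,0]<-.055)&(Q[...,0]>-.125)&(Q[...,2]>.01)&(Q[...,2]<.1)&(v<290); print('jar min y',np.percentile(Q[m][:,1],[0,1,5]), Q[m][:,2].max())
g=(d>0)&(v>290)&(Q[...,0]<-.03)&(Q[...,2]<.12)&(Q[...,2]>.03); print('gripper pts max y by x')
for a in np.arange(-.1,-.02,.01):
    k=g&(Q[...,0]>a)&(Q[...,0]<a+.01)
    if k.any(): i=Q[k][:,1].argmax(); print(round(a,2),Q[k][i].round(3))
```

```text
190 310 0.088 [-0.037 -0.081  0.108]
140 305 0.196 [-0.105 -0.056  0.001]
240 305 0.091 [-0.026 -0.079  0.105]
40 300 0.098 [-0.083 -0.077  0.099]
60 300 0.098 [-0.077 -0.076  0.098]
190 350 0.079 [-0.034 -0.091  0.113]
260 290 0.148 [-0.03  -0.061  0.052]
180 265 0.194 [-0.083 -0.036  0.011]
160 255 0.179 [-0.086 -0.037  0.028]
205 262 0.201 [-0.071 -0.033  0.006]
185 250 0.178 [-0.073 -0.035  0.03 ]
120 140 0.137 [-0.083 -0.01   0.085]
190 170 0.147 [-0.059 -0.015  0.072]
255 240 0.202 [-0.043 -0.021  0.009]
415 240 0.213 [ 0.052 -0.016  0.   ]
jar min y [-0.10558967 -0.10352382 -0.09823439] 0.09999977991496312
gripper pts max y by x
```

```bash
python3 -m creep '[[[0.25,0.33,0.03],[0,0,0],0.4],[[0.25,0.33,0.03],[0,0,0],0.4],[[0.2,0.26,0],[0,0,0],0.4],[[0.18,0.22,0],[0,0,0],0.4]]'; python3 -c "
from h import *
rep()"
```

```text
clock: 12.25
position: [0.5705, 0.1199, 0.0266]
tcp_rot: [0.166, 0.685, 0.311, 0.637]
contact_force: [1.0, -1.7, -0.4]
grip_width: 0.0364
t 12.25 p [0.5705 0.1199 0.0266] rack [-0.0028 -0.0486  0.0266] F [ 1.  -1.7 -0.4] w 0.0364 q [-0.15  0.67  1.77  0.73  1.11 -0.83]
[[-0.13 -0.17  0.98]
 [ 0.62  0.75  0.21]
 [-0.77  0.64  0.01]]
```

```bash
python3 -m creep '[[[0.12,0.16,0],[0,0,0],0.4],[[0.12,0.16,0],[0,0,0],0.4]]'; python3 -m creep '[[[0.12,0.16,0],[0,0,0],0.4]]'; python3 -c "
from h import *
rep()"
```

```text
clock: 12.45
position: [0.5695, 0.1243, 0.0267]
tcp_rot: [0.166, 0.685, 0.311, 0.637]
contact_force: [0.5, -1.2, 0.4]
grip_width: 0.0364
clock: 12.55
position: [0.5696, 0.1254, 0.0265]
tcp_rot: [0.165, 0.685, 0.31, 0.638]
contact_force: [1.5, -9.2, 1.0]
grip_width: 0.0365
t 12.55 p [0.5696 0.1254 0.0265] rack [-0.0025 -0.0431  0.0265] F [ 1.5 -9.2  1. ] w 0.0365 q [-0.14  0.66  1.77  0.73  1.11 -0.83]
[[-0.13 -0.17  0.98]
 [ 0.62  0.75  0.21]
 [-0.77  0.64  0.01]]
```

The force rose to 9 N at TCP y = -43 mm, which is the predicted home position, so the bottle is against the back board. I back straight off.

```bash
python3 -m creep '[[[0,0,0],[0,0,0],0.4],[[-0.2,-0.25,0],[0,0,0],0.4],[[-0.3,-0.33,0],[0,0,0],0.4],[[-0.4,-0.4,0],[0,0,0],0.4],[[-0.6,-0.7,0],[0,0,0],0.4],[[-0.6,-0.7,0],[0,0,0],0.4],[[-0.7,-0.8,-0.2],[0,0,0],0.4],[[-0.8,-0.9,-0.2],[0,0,0],0.4],[[0,0,0],[0,0,0],0.4]]'
python3 - <<'E'
from h import *
from scipy.optimize import least_squares
rep()
for n in("scene","top","wrist"):
    p,d=manip.capture(n); cv2.imwrite(f"pics/{n}9.png",p[:,:,::-1])
    if n=="wrist": break
    W=ray_cloud(n,d); m=blue(p);q=W[(m>0)&(d>0)]; Qr=(q-H)@np.stack([RX,RY,UP],1); q=q[(q[:,2]<.15)&(q[:,2]>.01)&(abs(Qr[:,0])<.045)&(abs(Qr[:,1])<.06)]
    E=manip.camera_params(n)['extrinsics']; a=q[:,:2].mean(0)-E[:2,3]
    r=least_squares(lambda t:np.hypot(q[:,0]-t[0],q[:,1]-t[1])-.028,q[:,:2].mean(0)+.02*a/np.linalg.norm(a),loss='soft_l1',f_scale=.002)
    print(n,len(q),rack([*r.x,0]).round(4))
E
```

```text
clock: 13.45
position: [0.578, 0.0668, 0.0289]
tcp_rot: [0.165, 0.685, 0.31, 0.638]
contact_force: [-0.5, -0.7, -0.2]
grip_width: 0.0364
t 13.45 p [0.578  0.0668 0.0289] rack [-0.007  -0.1021  0.0289] F [-0.5 -0.7 -0.2] w 0.0364 q [-0.23  0.68  1.73  0.68  1.17 -0.86]
[[-0.13 -0.17  0.98]
 [ 0.62  0.75  0.21]
 [-0.77  0.64  0.01]]
scene 510 [-0.0025 -0.0009  0.    ]
top 165 [-0.0025 -0.0006  0.    ]
```

View pics/scene9.png

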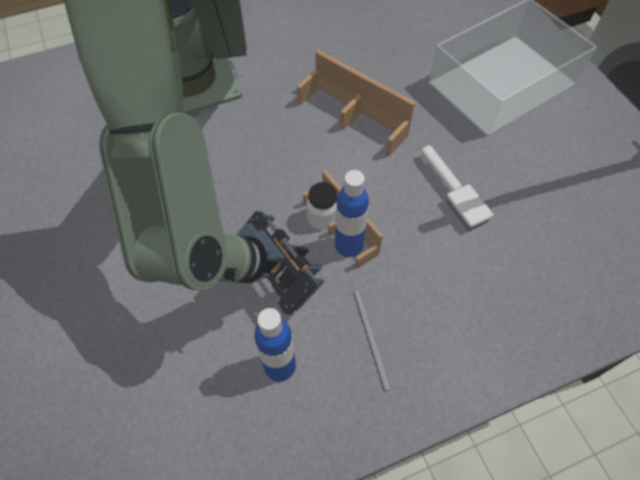

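View pics/wrist9.png

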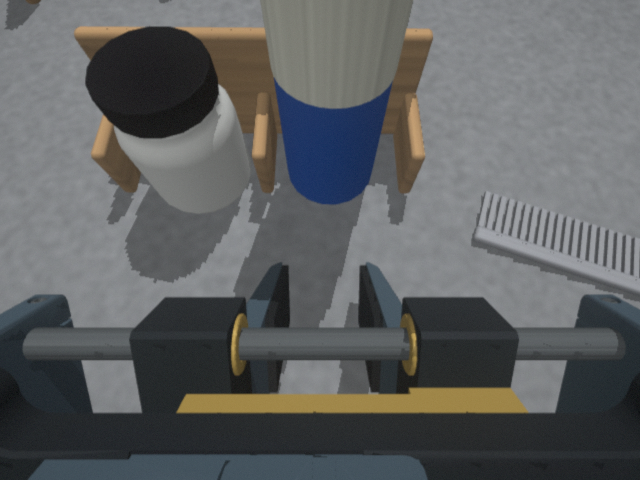

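View pics/top9.png

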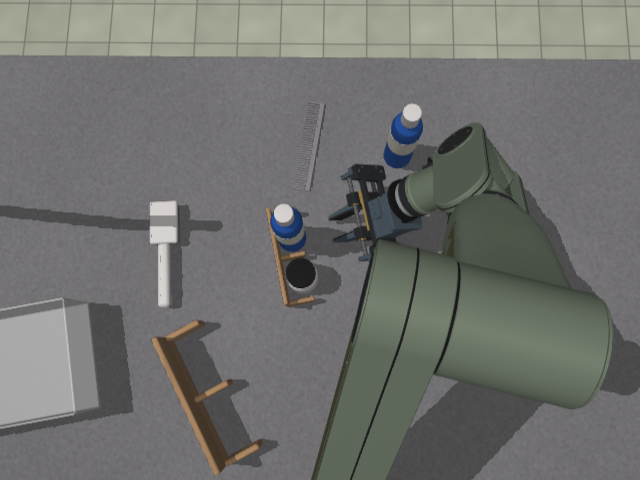

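```bash
python3 -m creep '[[[-1.5,1.2,-0.2],[0,0,0],0.4],[[-3,2.4,-0.2],[0,0,0],0.4],[[-3.4,2.8,0],[0,0,0],0.4],[[-3.4,2.8,0],[0,0,0],0.4],[[-3.4,2.6,0],[0,0,0],0.4],[[-3.4,2.6,0],[0,0,0],0.4],[[0,0,0],[0,0,0],0.4],[[0,0,0],[0,0,0],0.4]]'
python3 - <<'E'
from h import *
from scipy.optimize import least_squares
rep()
for n in("scene","top"):
    p,d=manip.capture(n); cv2.imwrite(f"pics/{n}10.png",p[:,:,::-1])
    W=ray_cloud(n,d); m=blue(p);q=W[(m>0)&(d>0)]; Qr=(q-H)@np.stack([RX,RY,UP],1); q=q[(q[:,2]<.15)&(q[:,2]>.01)&(abs(Qr[:,0])<.045)&(abs(Qr[:,1])<.06)]
    E=manip.camera_params(n)['extrinsics']; a=q[:,:2].mean(0)-E[:2,3]
    r=least_squares(lambda t:np.hypot(q[:,0]-t[0],q[:,1]-t[1])-.028,q[:,:2].mean(0)+.02*a/np.linalg.norm(a),loss='soft_l1',f_scale=.002)
    print(n,len(q),rack([*r.x,0]).round(4))
E
```

```text
clock: 14.4
position: [0.5688, 0.067, 0.2786]
tcp_rot: [0.163, 0.685, 0.313, 0.637]
contact_force: [0.1, -0.7, -0.5]
grip_width: 0.0366
t 14.4 p [0.5688 0.067  0.2786] rack [-0.0159 -0.0999  0.2786] F [ 0.1 -0.7 -0.5] w 0.0366 q [-0.23  0.42  1.48  0.61  1.58 -0.56]
[[-0.14 -0.18  0.98]
 [ 0.62  0.75  0.22]
 [-0.77  0.64  0.01]]
scene 501 [-0.0025 -0.0008  0.    ]
top 160 [-0.0025 -0.0007  0.    ]
```

View pics/scene10.png

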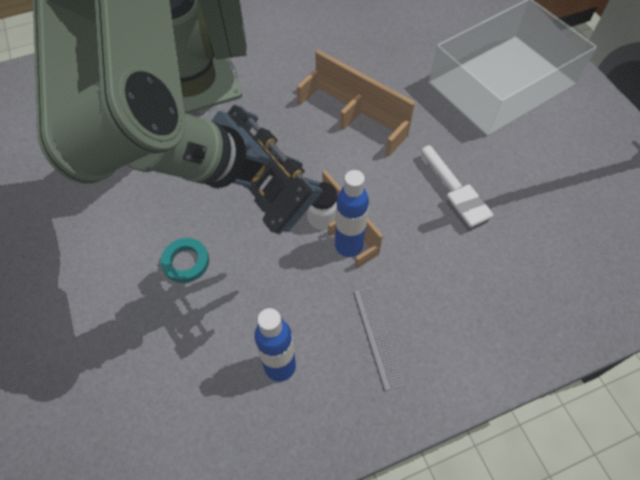

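View pics/top10.png

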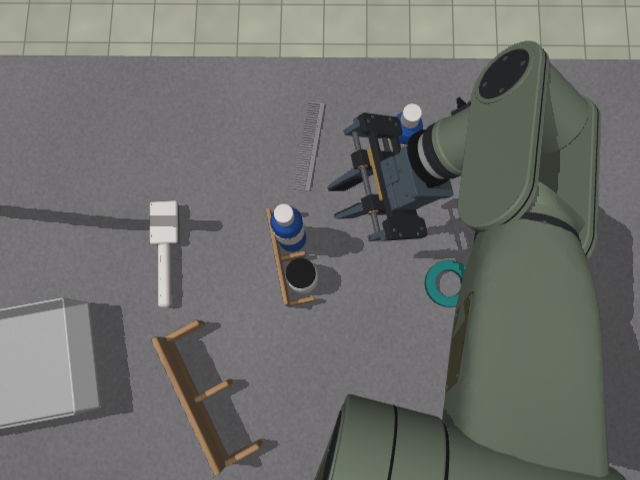

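Both views show the bottle upright in the bay. The ring is still at (185,260), B at (281,365), the comb and brush where they were, and the jar in its bay. The arm is clear of everything.

```bash
python3 -c "
from workcell import manip
print(manip.sign_off())"
```

```text
the job is handed in; nothing more can be done
None
```

I pushed the right-hand blue bottle into the empty bay of the smaller rack, and it now stands upright against the back board. I used the two partly open fingertips as a cradle about 24 mm up, without gripping or lifting. On the way I steered about 17 mm sideways so the hand cleared the look-alike bottle. The job was handed in at about 14.5 s.

- **Home position:** the push force jumped from about 2 N to 9 N where the bottle should meet the back board. After I backed off, both cameras put the bottle at x = -2.5 mm and y = -0.7 mm from bay_home. That 0.7 mm offset is within the 2 mm calibration, so the force jump is what shows it touched the board. I did not press again to confirm it.
- **Other objects:** the jar, chew ring, brush, comb and other bottle look unmoved in the last pictures; I compared them by eye rather than measuring. The arm hid part of the ring in the top view, but the scene view shows it whole and in place.
- **Robot:** it was touching nothing when I handed in. Every force reading I took during the push was under 10 N.

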